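# Set up the V cradle and a bamboo under the drill

## Robot

A 6-joint arm with a two-finger parallel gripper is mounted at the origin on the work surface. World frame = base frame: x ahead of the robot, y to its left, z up, the work surface at z = 0. Lengths are in mm, angles in rad, forces in N, time in s.
With the tool pointing down it reaches from about 275 to 825 mm from the base axis. Payload 4.9 kg.
Tool frame: the origin (TCP) lies at the very end of the fingers, on their centre line; the grasp point (between the pads) lies 19 mm behind it; z points along the fingers, y is the line along which they close (so a half turn about z gives the same grasp; the last joint's range is limited). The gripper opens to 85 mm and grips with 20 to 120 N. Pads are 22 mm wide; open, the fingers measure 114 mm over their backs; the gripper's body (76 mm by 85 mm) begins 54 mm behind the grasp point. The pads swing forward as they close: fully open they stand 13 mm farther back than shut.
Start: joints at [1.028, 0.326, -0.193, 1.052, 0, 1.437], TCP at [218.626, 504.699, 192.681] pointing down, gripper open.
Joint ranges: [-2.65, 2.65], [-0.97, 1.79], [-1.3, 1.35], [-1.93, 2.1], [-1.47, 1.37], [-3.14, 3.14]. Speed limits (rad/s): [2.57, 2.57, 3.14, 3.14, 3.14, 3.14].

## Interface

Orientations are given as [roll, pitch, yaw] about the fixed x, y, z axes, in that order (R = Rz(yaw) Ry(pitch) Rx(roll)).
In Python, from bench import bot, solve_ik, imaging gives the robot as it stands. Calls block until the motion is done:
- bot.move_ptp(position, orientation): joint-space move of the TCP to a pose.
- bot.movel(position, rot=None, max_speed=150, threshold=None): straight line of the TCP; rot=None keeps the orientation; max_speed is the mean speed in mm/s. With threshold (N) it stops when the force on the tool has changed by that much, and returns True; else False.
- bot.move_j(angles): joint-space move.
- bot.grip(opening, effort=None): opening from 0.0 (shut) to 1.0 (fully open); effort is the grip in N (None keeps the last); returns when the fingers have stopped.
- bot.dwell(seconds).
- solve_ik(position, orientation): joint angles nearest the present ones, or None.
- bot.get_state(): the state.
- imaging.capture(name): name is "scene" or "top" or "wrist"; returns the picture (400x640x3 uint8, blue, green, red); there is no depth.
- imaging.camera_model(name): a dict with "K" (3x3 intrinsics, pixels), "position" and "rotation" of the camera in the world. Camera axes: x right, y up, looking along -z (the intrinsics and any distortion apply to the point x, -y, -z); pixel columns grow to the right and rows downward; lengths in mm; the calibration is good to about 2 mm. A picture is of the moment at which its call begins: read the wrist's pose just before it. camera_model takes no time and is no camera call; for the wrist camera it gives the pose at the moment of the call.
A pose or a line that the arm cannot do raises bot.IKError and nothing moves.
- bot.sign_off(): hands the job in; it is judged then, once.
The state is a dict: "t": time; "qpos": joint angles; "joint_velocities": joint speeds; "effort": joint torques, N m; "tcp_pos": TCP position; "orientation": TCP orientation; "contact_force": force on the tool from outside, world axes, zero at the start; "wrist_torque": the same for the moment, N m; "opening": opening from 0.0 (shut) to 1.0 (fully open); "gripper_force": force on a finger pad.
Only numpy, scipy, OpenCV 4.12 (cv2) and the standard library are available. Lean on these libraries where they do the work, as an engineer would, in place of code of your own. Each camera call takes 0.05 s, during which the arm holds its last target. There are 200 camera calls.

## Task

Get a bamboo ready for drilling: the wooden V cradle stands on end in front of the drill stand and is too thick to grip, so slide it square against the edge of the stand's base plate and push its top over, so that it lies flat on the plate, groove up, pointing straight in and centred under the bit. Then take the thick bamboo from the slatted rest and lay it in the groove with its middle under the bit. Don't bump the drill, and leave the other things on the bench where they are.

Things in the scene. Friction and masses are not known exactly. Their poses are not given: they have to be found in the camera images.
- bit_foot (a point): Drill stand, fixed: the point on top of its cast base plate (20 mm thick, lying on the bench) straight below the bit. x points into the stand, away from the robot, to its column (32 mm across, at x = +165 mm); y left; z up. The plate runs from x = -40 to +210 mm and is 200 mm wide, centred on y = 0.
- plate_edge (a point): Middle of the plate's straight front edge, at its top corner, 20 mm above the bench and 40 mm before bit_foot; same axes. This edge is the stop the cradle butts against and tips over.
- drill: Drill clamped nose down in the stand, fixed; origin on the bench below the bit, axes as bit_foot. Heights above the bench: bit tip (7 mm across) 205 mm, chuck (42 mm across) from 255 mm, collar (68 mm) and arm to the column 310-346 mm, motor body (74 mm) above. A pistol grip 36 mm wide sticks out level, 150 mm long, 0.7 rad to the left of -x, at 462-520 mm.
- cradle_mid (a point): Centre of the V cradle, a loose plain softwood block, 0.43 to 0.81 kg, standing on end: 160 mm tall (its z), 88 mm thick (its x), 96 mm wide (its y). It starts 20-45 mm before the plate, up to 20 mm off to a side, turned up to 0.15 rad. Tipped, it lies on its face x = +44 mm, its z pointing into the stand, its grooved face up, 108 mm above the bench.
- groove (a point): A point on the bottom line of the cradle's groove, half-way along; axes as cradle_mid. The straight 90 degree V groove, 50 mm wide and 25 mm deep, runs the full length down the middle of the cradle's face x = -44 mm, which faces the robot as it stands. Fingers held shut fit into it. Wood slides on the bench with a friction of about 0.5 to 0.7.
- tube_mid (a point): Centre of the thick bamboo to be drilled, a loose sawn length lying on the rest: 60 mm across, 130 mm long, along its x axis, about 0.13 kg, with a white paper template round it. Lying in the cradle's groove, its axis is 17 mm above the cradle's grooved face.
- rest: Slatted wooden rest, fixed, left or right of the stand; origin under its middle. Two gutters run along its x, at y = -55 and +55 mm, a bamboo in each; a gutter is two slats 32 mm apart, 20 mm wide, 200 mm long, tops 27 mm above the bench. The thick bamboo's axis lies 52 mm above the bench.
- slim: Slim bamboo, 40 mm across, 180 mm long along its x, in the other gutter of the rest; origin on its underside. Leave alone.
- bitcase: Open drill bit case 200 x 160 x 28 mm, fixed, on the other side of the stand from the rest; origin under its middle.
- lantern: Finished bamboo lantern standing upright, 84 mm across, 170 mm tall; origin under its middle. Leave alone.
- offcut: Short bamboo offcut standing on end, 80 mm across, 45 mm tall; origin under its middle. Leave alone.
- tape: Tape measure, 66 x 34 x 62 mm high; origin under its middle. Leave alone.
- brush: Bench brush lying flat, 220 mm long. Leave alone.
- hammer: Hammer lying flat. Leave alone.
- glue: Glue bottle, 56 mm across, 150 mm tall; origin under its middle. Leave alone.
There are look-alikes about, which are no part of the job. Leave any turquoise look-alike of the part that bears cradle_mid alone. What is shaped like the part that bears tube_mid but red is not meant.

How it is judged (in metres and radians):
On the way, in this order (a step that is already met when the one before it is completed fails the run):
1. the cradle, still upright, stands square against the front edge of the base plate (angle between cradle_mid's own z axis and vertical below 0.1 rad and x of cradle_mid in the frame of bit_foot above -0.093 m and angle between the x axis of cradle_mid and the x axis of bit_foot, either way round below 0.12 rad), for 0.1 s.
2. the cradle lies flat on the base plate, groove up, under the bit (angle between cradle_mid's own x axis and vertical above 3.06 rad and horizontal distance between cradle_mid and bit_foot below 0.04 m and z of cradle_mid in the frame of bit_foot below 0.052 m), for 0.3 s.
3. the thick bamboo lies in the groove (y of tube_mid in the frame of cradle_mid between -0.006 and 0.006 m and x of tube_mid in the frame of cradle_mid between -0.067 and -0.056 m and angle between the x axis of tube_mid and the z axis of cradle_mid, either way round below 0.08 rad), for 0.2 s.
At the end, for the whole second after the job is handed in: The cradle lies flat on the plate, groove up, within 0.12 rad of straight in, its middle within 25 mm along and 12 mm across of the point below the bit; the thick bamboo lies home in the groove, its middle within 15 mm along and 12 mm across of the bit; all let go and at rest (angle between cradle_mid's own x axis and vertical above 3.06 rad and z of cradle_mid in the frame of bit_foot between 0.039 and 0.049 m and x of cradle_mid in the frame of bit_foot between -0.025 and 0.025 m and y of cradle_mid in the frame of bit_foot between -0.012 and 0.012 m and angle between the z axis of cradle_mid and the x axis of bit_foot, either way round below 0.12 rad and y of tube_mid in the frame of cradle_mid between -0.006 and 0.006 m and x of tube_mid in the frame of cradle_mid between -0.066 and -0.057 m and angle between the x axis of tube_mid and the z axis of cradle_mid, either way round below 0.08 rad and x of tube_mid in the frame of bit_foot between -0.015 and 0.015 m and y of tube_mid in the frame of bit_foot between -0.012 and 0.012 m); the robot touches nothing.
It fails at once if the drill is bumped (contact force between drill and anything else above 4 N).
It fails at once if a bystander is disturbed (distance of any of slim, lantern, offcut, tape, brush, hammer, glue from where it was at the start of the episode above 0.03 m).
It also fails if it takes over 72 s, if anything falls off the work surface, if the arm or the gripper's body presses on something with over 40 N, if the wrist force passes 120 N, or if a joint passes its speed limit or range.

## Working session

There is one attempt and no reset: what is moved stays moved. The work goes in short steps, each a Python script; the robot and the scene stay as the last script left them, time stands still between calls to the robot, and variables do not carry over. Pictures are saved under pics/ and viewed, at most 10 in all, crops included, and the job is handed in when it is done.

```bash
ls; mkdir -p pics; python3 - <<'E'
from bench import bot, imaging
import cv2
for n in("scene","top"):
    cv2.imwrite(f"pics/{n}0.png",imaging.capture(n)); m=imaging.camera_model(n); print(n,m)
print(bot.get_state())
E
```

```text
pics
scene {'K': array([[411.47092901,   0.        , 318.08035764],
       [  0.        , 411.47092901, 194.97937933],
       [  0.        ,   0.        ,   1.        ]]), 'position': array([ 937.22631424, -967.55245263,  907.72394154]), 'rotation': array([ 0.84907271, -0.02196234,  0.43351974])}
top {'K': array([[383.2226233 ,   0.        , 319.39764681],
       [  0.        , 383.2226233 , 199.9683562 ],
       [  0.        ,   0.        ,   1.        ]]), 'position': array([ 344.70792435,  -78.78909226, 1307.31564059]), 'rotation': array([ 0.17688709,  0.00861448, -1.59624629])}
{'t': 0.1, 'qpos': array([ 1.02781388e+00,  3.26909738e-01, -1.93497290e-01,  1.05203388e+00,
        1.51832433e-05,  1.43659862e+00]), 'joint_velocities': array([-0.00036095, -0.00026221,  0.00261642, -0.00162128,  0.0008934 ,
        0.00154475]), 'effort': array([ 2.50433848e-03, -4.44238079e+01,  2.63039500e+01,  7.77865673e-03,
        3.45935564e-05, -1.77287296e-05]), 'tcp_pos': array([218.28874303, 504.16477562, 191.95335921]), 'orientation': array([-3.13996489e+00, -2.35084173e-04,  2.73280771e+00]), 'contact_force': array([-0.57697714, -0.57830793,  0.84265592]), 'wrist_torque': array([ 0.00387393, -0.00727949, -0.02975456]), 'gripper_force': 0.0, 'opening': 0.9983191299352934}
```

View pics/scene0.png

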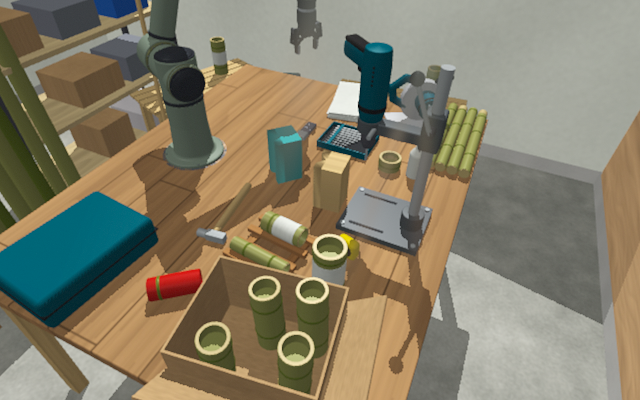

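View pics/top0.png

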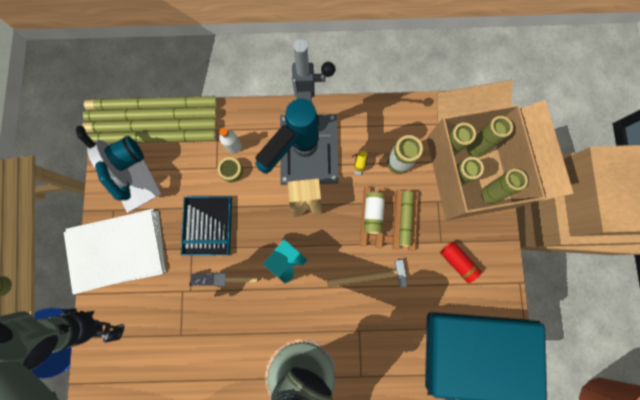

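The top view shows the plain wood cradle at about (305,192), standing in front of the plate (282-338, 115-185). The look-alikes and the choices are:
- **Cradle:** turquoise block (285,260) is not meant; the wood one (305,192) is.
- **Bamboo:** the one with the white paper (373,212) is the thick one. Slim (406,218), red (460,262), lantern (405,153) and the box bamboos (465-510, 130-185) are not meant.

Next is a close crop.

```bash
cat > h.py <<'E'
import numpy as np, cv2
from scipy.spatial.transform import Rotation as Ro
from bench import bot, solve_ik, imaging
def R(e): return Ro.from_euler('xyz',e).as_matrix()
def ray(m,uv):
    d=np.linalg.inv(m['K'])@np.array([uv[0],uv[1],1.]); return R(m['rotation'])@(d*[1,-1,-1])
def cast(m,uv,z):
    d=ray(m,uv); p=np.array(m['position']); return p+d*(z-p[2])/d[2]
def proj(m,P):
    c=R(m['rotation']).T@(np.array(P,float)-m['position']); c=c*[1,-1,-1]; u=m['K']@(c/c[2]); return u[:2]
def crop(img,x0,y0,x1,y1,s,name): cv2.imwrite('pics/'+name,cv2.resize(img[y0:y1,x0:x1],None,fx=s,fy=s,interpolation=cv2.INTER_CUBIC))
E
python3 - <<'E'
from h import *
i=cv2.imread('pics/top0.png'); crop(i,250,90,430,225,4.4,'top0c.png')
m=imaging.camera_model('top')
for n,uv,z in [('tube',(373.5,212),52),('cradletop',(304,187),160),('plateFL',(281,183),20),('plateFR',(338,184),20),('decoy',(288,248),160),('lantern',(407,148),170),('glue',(228,138),100)]: print(n,cast(m,uv,z).round())
w=imaging.camera_model('wrist');s=bot.get_state()
T=R(s['orientation']); print(w['K'],T.T@(w['position']-s['tcp_pos']),(T.T@R(w['rotation'])).round(3))
E
```

```text
tube [ 524. -251.   52.]
cradletop [592. -28. 160.]
plateFL [638.  57.  20.]
plateFR [ 629. -139.   20.]
decoy [407.  23. 160.]
lantern [ 704. -348.  170.]
glue [777. 223. 100.]
[[303.65982019   0.         322.05036543]
 [  0.         303.65982019 196.31743892]
 [  0.           0.           1.        ]] [  67.67363126    1.53715635 -180.82120433] [[-0.001  0.963  0.269]
 [ 1.     0.001  0.001]
 [ 0.001  0.269 -0.963]]
```

View pics/top0c.png

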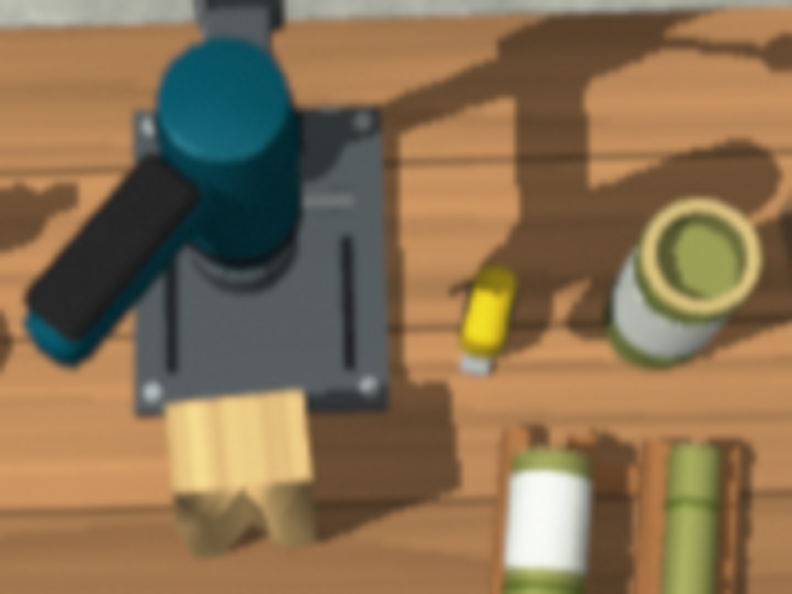

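The close crop confirms the plain wood cradle with its V groove facing the robot (groove at crop (243,490)), square-on to the plate front edge (crop 137→387, y≈410). Next is a closer wrist look.

```bash
python3 - <<'E'
from h import *
p=bot.get_state()['tcp_pos']
bot.movel([p[0],p[1],340],max_speed=250)
bot.move_ptp([430,-60,340],[np.pi,0,np.pi])
m=imaging.camera_model('wrist'); im=imaging.capture('wrist'); cv2.imwrite('pics/w1.png',im)
import pickle; pickle.dump(m,open('w1.pkl','wb')); s=bot.get_state(); print(s['t'],s['tcp_pos'],s['qpos'],m['position'])
E
```

```text
3.05 [430.13480896 -59.43899844 339.95364594] [-3.07766525e-01  4.67567476e-02 -1.66571912e-01  1.35752059e+00
  1.60720759e-04 -3.08851198e-01] [362.98824457 -58.37204021 520.70287109]
```

View pics/w1.png

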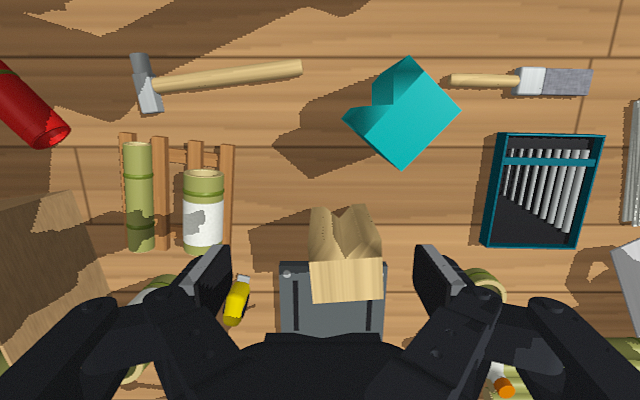

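The wrist view shows the cradle at (345,255), its groove facing the robot. The plate front edge is at row ~262, the paper bamboo at (202,213), slim at (139,200), turquoise at (402,110) and red at (35,110). I'll zoom in for the corners.

```bash
python3 - <<'E'
from h import *
crop(cv2.imread('pics/w1.png'),170,160,400,340,3.4,'w1c.png')
E
```

```text
(no output)
```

View pics/w1c.png

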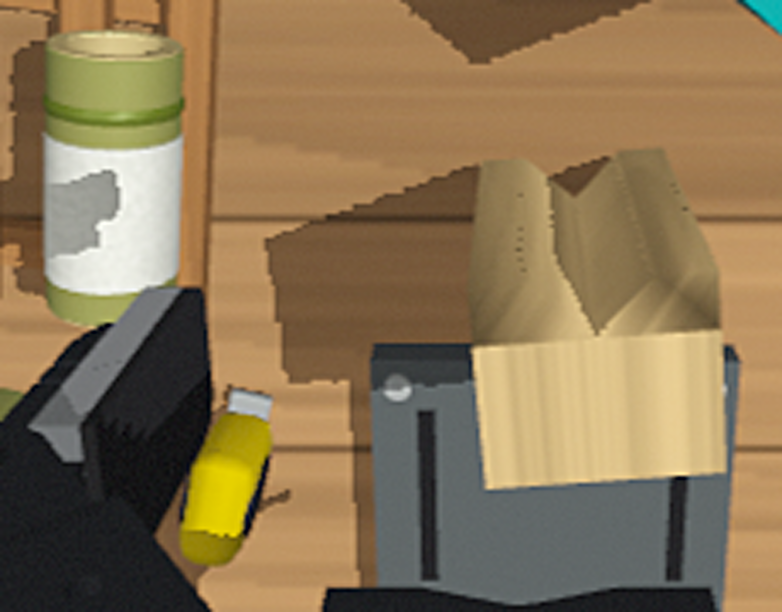

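```bash
python3 - <<'E'
from h import *
import pickle; m=pickle.load(open('w1.pkl','rb'))
f=lambda u,v,z:cast(m,(170+u/3.4,160+v/3.4),z)
A=[f(473,347,160),f(720,330,160),f(726,473,160),f(486,489,160)]
B=[f(372,359,20),f(372,345,20),f(738,347,20),f(738,362,20)]
for a in A+B: print(a.round(1))
n=np.linalg.norm; print('top',n(A[0]-A[1]),n(A[1]-A[2]),n(A[2]-A[3]),n(A[3]-A[0]))
d=A[2]-A[3]; print('cradle yaw',np.arctan2(-d[0],d[1])); d=B[2]-B[1]; print('plate',n(d),np.arctan2(-d[0],d[1]))
for n_,q in [('tubeNearL',(46,60)),('nearR',(183,60)),('farL',(46,290)),('farR',(180,290))]: print(n_,f(*q,52).round(1))
t=imaging.camera_model('top'); g=lambda u,v,z:cast(t,(250+u/4.4,90+v/4.4),z)
print('top view plate',[g(*q,20).round(1) for q in[(137,412),(387,410),(381,107),(136,112)]])
print('top view cradle',[g(*q,160).round(1) for q in[(167,403),(303,392),(312,480),(175,493)]])
print('tube',[g(*q,52).round(1) for q in[(510,450),(592,450)]])
E
```

```text
[552.9 -75.5 160. ]
[545.7  19.4 160. ]
[608.6  25.1 160. ]
[616. -71. 160.]
[ 633.7 -136.5   20. ]
[ 625.4 -136.2   20. ]
[626.6  59.8  20. ]
[635.5  60.3  20. ]
top 95.2013633108672 63.17873413820301 96.41980991687711 63.25348592673466
cradle yaw 0.07693075734995114
plate 196.00292618349596 -0.005746401494329565
tubeNearL [ 462.9 -276.8   52. ]
nearR [ 462.9 -213.3   52. ]
farL [ 578.7 -291.    52. ]
farR [ 578.7 -224.9   52. ]
top view plate [array([635.7,  56.6,  20. ]), array([ 631.9, -138.8,   20. ]), array([ 882.4, -142.5,   20. ]), array([883.9,  55.5,  20. ])]
top view cradle [array([609.9,  20.9, 160. ]), array([615.2, -74.1, 160. ]), array([552.6, -78.8, 160. ]), array([546. ,  16.1, 160. ])]
tube [array([ 591.2, -229.5,   52. ]), array([ 589.5, -291.5,   52. ])]
```

```bash
cat >> h.py <<'E'
def rot(a,yaw):  # fingers point a below level along yaw, camera side up
    M=Ro.from_euler('z',yaw).as_matrix()@np.array([[np.sin(a),0,np.cos(a)],[0,-1,0],[np.cos(a),0,-np.sin(a)]])
    return Ro.from_matrix(M).as_euler('xyz')
E
python3 - <<'E'
from h import *
import pickle; m=pickle.load(open('w1.pkl','rb'))
for q in[(342,118),(408,56),(461,110),(400,170)]: print('decoy',cast(m,q,160).round())
print('case',[cast(m,q,28).round() for q in[(495,133),(605,136),(575,250),(480,243)]])
def t(n,p,a,y):
    q=solve_ik(p,rot(a,y)); print(n,None if q is None else np.round(q,2))
for a in(.6,.8,.95):
    for y in (-1.57,-1.2,-.9): t(f'side {a} {y}',[568,60,32],a,y); t('   up',[568,60,190],a,y)
    t(f'front {a}',[500,-40,32],a,0);t(f'front {a} up',[490,-40,200],a,0)
for a in(.2,.4,.6): t(f'tip {a}',[530,-40,120],a,0);t(f'tipend {a}',[640,-40,150],a,0)
E
```

```text
decoy [370. -36. 160.]
decoy [304.  35. 160.]
decoy [361. 100. 160.]
decoy [430.  35. 160.]
case [array([395., 217.,  28.]), array([400., 393.,  28.]), array([599., 389.,  28.]), array([585., 219.,  28.])]
side 0.6 -1.57 [ 0.43  0.96  0.05  1.21 -0.85 -0.89]
   up [ 0.43  0.78  0.13  1.47 -0.85 -0.89]
side 0.6 -1.2 [ 0.48  0.76 -0.39  0.58 -0.96 -1.38]
   up [ 0.48  0.53 -0.3   0.89 -0.96 -1.38]
side 0.6 -0.9 [ 0.47  0.63 -0.76 -0.1  -0.94 -1.92]
   up [ 0.47  0.33 -0.66  0.3  -0.94 -1.92]
front 0.6 None
front 0.6 up None
side 0.8 -1.57 [ 0.37  0.81 -0.08  1.01 -0.71 -1.08]
   up [ 0.37  0.64  0.04  1.31 -0.71 -1.08]
side 0.8 -1.2 [ 0.4   0.64 -0.44  0.51 -0.77 -1.53]
   up [ 0.4   0.43 -0.31  0.86 -0.77 -1.53]
side 0.8 -0.9 [ 0.38  0.53 -0.72  0.05 -0.73 -1.97]
   up [ 0.38  0.26 -0.58  0.46 -0.73 -1.97]
front 0.8 None
front 0.8 up [-0.45 -0.28 -1.16 -0.03  0.31  2.81]
side 0.95 -1.57 [ 0.31  0.72 -0.17  0.9  -0.59 -1.2 ]
   up [ 0.31  0.56 -0.01  1.22 -0.59 -1.2 ]
side 0.95 -1.2 [ 0.33  0.58 -0.45  0.51 -0.62 -1.63]
   up [ 0.33  0.38 -0.3   0.86 -0.62 -1.63]
side 0.95 -0.9 [ 0.3   0.47 -0.68  0.16 -0.57 -2.01]
   up [ 0.3   0.24 -0.51  0.57 -0.57 -2.01]
front 0.95 [-0.38  0.25 -1.24 -0.51  0.22  2.83]
front 0.95 up [-0.39 -0.23 -1.    0.22  0.22  2.82]
tip 0.2 None
tipend 0.2 None
tip 0.4 None
tipend 0.4 None
tip 0.6 None
tipend 0.6 [-0.32  0.27 -1.17 -0.82  0.26  2.96]
```

```bash
cat >> h.py <<'E'
def rotd(a,yaw): # same with the camera below/behind
    return (Ro.from_euler('xyz',rot(a,yaw))*Ro.from_euler('z',np.pi)).as_euler('xyz')
E
python3 - <<'E'
from h import *
for n,p in [('low',[515,-40,35]),('lowend',[570,-40,35]),('lowup',[480,-45,200])]:
  for a in(.75,.85,.95):
    for y in(0,.3,.5):
      q=solve_ik(p,rot(a,y)); print(n,a,y,None if q is None else np.round(q,2))
for n,p in [('tip',[565,-40,115]),('tipend',[650,-40,140])]:
  for a in(.5,.65,.8):
    for y in(0,.3):
      q=solve_ik(p,rotd(a,y)); print(n,a,y,None if q is None else np.round(q,2))
E
```

```text
low 0.75 0 None
low 0.75 0.3 [-0.64  0.42 -1.28 -0.7   0.63  2.39]
low 0.75 0.5 [-0.72  0.41 -1.13 -0.32  0.76  2.07]
low 0.85 0 None
low 0.85 0.3 [-0.58  0.33 -1.2  -0.47  0.53  2.41]
low 0.85 0.5 [-0.65  0.35 -1.08 -0.2   0.65  2.11]
low 0.95 0 [-0.36  0.26 -1.2  -0.48  0.21  2.85]
low 0.95 0.3 [-0.51  0.27 -1.12 -0.27  0.44  2.43]
low 0.95 0.5 [-0.58  0.3  -1.01 -0.07  0.54  2.15]
lowend 0.75 0 [-0.36  0.49 -1.28 -1.    0.26  2.89]
lowend 0.75 0.3 [-0.54  0.45 -1.17 -0.67  0.58  2.49]
lowend 0.75 0.5 [-0.62  0.45 -1.03 -0.35  0.72  2.19]
lowend 0.85 0 [-0.33  0.38 -1.18 -0.69  0.22  2.89]
lowend 0.85 0.3 [-0.49  0.38 -1.09 -0.45  0.49  2.49]
lowend 0.85 0.5 [-0.56  0.4  -0.97 -0.2   0.62  2.21]
lowend 0.95 0 [-0.31  0.32 -1.08 -0.42  0.18  2.89]
lowend 0.95 0.3 [-0.44  0.33 -1.   -0.25  0.4   2.5 ]
lowend 0.95 0.5 [-0.51  0.37 -0.9  -0.06  0.51  2.23]
lowup 0.75 0 [-0.51 -0.31 -1.22 -0.1   0.37  2.77]
lowup 0.75 0.3 [-0.74 -0.19 -1.1   0.16  0.68  2.29]
lowup 0.75 0.5 [-0.81 -0.07 -0.97  0.4   0.78  1.95]
lowup 0.85 0 [-0.46 -0.29 -1.12  0.08  0.3   2.78]
lowup 0.85 0.3 [-0.66 -0.19 -1.02  0.28  0.57  2.32]
lowup 0.85 0.5 [-0.73 -0.08 -0.91  0.46  0.67  2.01]
lowup 0.95 0 [-0.42 -0.25 -1.01  0.23  0.24  2.79]
lowup 0.95 0.3 [-0.59 -0.17 -0.93  0.39  0.47  2.36]
lowup 0.95 0.5 [-0.65 -0.08 -0.84  0.53  0.56  2.07]
tip 0.5 0 None
tip 0.5 0.3 None
tip 0.65 0 None
tip 0.65 0.3 [-0.6   0.25 -1.2  -0.56  0.68 -0.65]
tip 0.8 0 [-0.35  0.13 -1.17 -0.47  0.24 -0.25]
tip 0.8 0.3 [-0.53  0.16 -1.07 -0.24  0.54 -0.66]
tipend 0.5 0 [-0.32  0.45 -1.25 -1.17  0.28 -0.16]
tipend 0.5 0.3 [-0.53  0.41 -1.13 -0.86  0.71 -0.49]
tipend 0.65 0 [-0.3   0.27 -1.11 -0.71  0.24 -0.19]
tipend 0.65 0.3 [-0.48  0.28 -1.01 -0.47  0.6  -0.54]
tipend 0.8 0 [-0.28  0.2  -0.96 -0.33  0.19 -0.2 ]
tipend 0.8 0.3 [-0.43  0.23 -0.87 -0.15  0.48 -0.57]
```

```bash
python3 - <<'E'
from h import *
r=rot(.8,-1.58)
bot.move_ptp([440,160,260],r); bot.grip(.5)
bot.movel([570,75,150],max_speed=250); bot.movel([570,60,32],max_speed=200)
hit=bot.movel([570,0,32],max_speed=40,threshold=1.2); s=bot.get_state(); print(hit,s['tcp_pos'],s['contact_force'],s['t'])
E
```

```text
True [5.69833374e+02 5.42911871e-01 3.15914853e+01] [1.00860048 0.56499319 0.6316227 ] 7.7
```

```bash
python3 - <<'E'
from h import *
import pickle
m=imaging.camera_model('wrist'); im=imaging.capture('wrist'); pickle.dump(m,open('w2.pkl','wb')); cv2.imwrite('pics/w2.png',im)
t=imaging.capture('top');cv2.imwrite('pics/top1.png',t)
a=cv2.resize(t[100:230,240:400],None,fx=3,fy=3,interpolation=cv2.INTER_CUBIC)
c=np.zeros((400,640+480,3),np.uint8);c[:,:640]=im;c[:390,640:]=a;cv2.imwrite('pics/c2.png',cv2.resize(c,(800,286)) if 0 else c[:, :])
cv2.imwrite('pics/c2.png',np.vstack([cv2.resize(im,(400,250)),np.zeros((0,400,3),np.uint8),cv2.resize(a,(400,325))]))
E
```

```text
(no output)
```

View pics/c2.png

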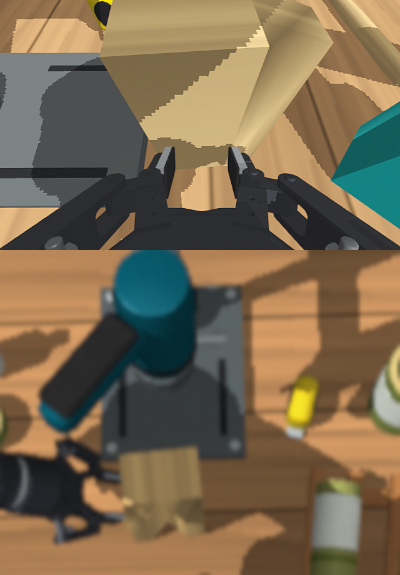

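The composite shows the open fingers beside the cradle's left face, just about touching. The cradle has hardly moved. I'll push on and watch the force.

```bash
python3 - <<'E'
from h import *
for y in(-3,-6,-9,-12):
    bot.movel([570,y,32],max_speed=30); s=bot.get_state(); print(y,s['tcp_pos'].round(1),s['contact_force'].round(2),s['wrist_torque'].round(2))
m=imaging.camera_model('top');t=imaging.capture('top');cv2.imwrite('pics/top2.png',t)
o=cv2.imread('pics/top0.png')
for im in(o,t):
    hsv=cv2.cvtColor(im,cv2.COLOR_BGR2HSV).astype(int)[183:196,275:335]; print(hsv[6,:,1].tolist())
E
```

```text
-3 [570.2  -3.   31.9] [1.2  1.79 0.13] [ 1.   -0.22  0.23]
-6 [569.8  -6.3  32. ] [ 1.26  0.23 -0.1 ] [ 0.92 -0.17  0.23]
-9 [569.7  -9.4  32. ] [1.49 0.64 0.23] [ 0.82 -0.06  0.11]
-12 [569.8 -12.4  32.1] [0.92 1.62 0.33] [ 0.83 -0.08  0.13]
[135, 134, 134, 134, 133, 134, 134, 135, 134, 135, 135, 134, 130, 122, 116, 114, 112, 111, 107, 105, 107, 108, 110, 113, 114, 113, 111, 109, 108, 110, 110, 110, 110, 110, 112, 113, 114, 114, 113, 114, 112, 109, 110, 113, 120, 127, 132, 131, 132, 132, 132, 132, 132, 132, 132, 132, 132, 132, 132, 132]
[79, 64, 58, 32, 15, 8, 15, 31, 32, 34, 19, 14, 13, 11, 7, 8, 58, 102, 113, 115, 115, 114, 116, 116, 114, 114, 114, 116, 115, 115, 114, 114, 115, 114, 115, 115, 115, 114, 115, 114, 113, 114, 115, 115, 116, 114, 114, 118, 122, 131, 133, 131, 131, 130, 132, 131, 131, 131, 132, 131]
```

```bash
python3 - <<'E'
from h import *
import pickle
bot.movel([570,60,40],max_speed=200); bot.movel([520,110,240],max_speed=250); bot.grip(0)
bot.move_ptp([440,60,320],[np.pi,0,0]); bot.move_ptp([450,-60,300],rot(.85,.3))
m=imaging.camera_model('wrist'); im=imaging.capture('wrist'); pickle.dump(m,open('w3.pkl','wb')); cv2.imwrite('pics/w3.png',im)
t=imaging.capture('top');cv2.imwrite('pics/top3.png',t)
a=cv2.resize(t[150:220,265:345],None,fx=5,fy=5,interpolation=cv2.INTER_CUBIC)
cv2.imwrite('pics/c3.png',np.hstack([im[:350,:400],a])); print(bot.get_state()['t'])
E
```

```text
15.2083
```

View pics/c3.png

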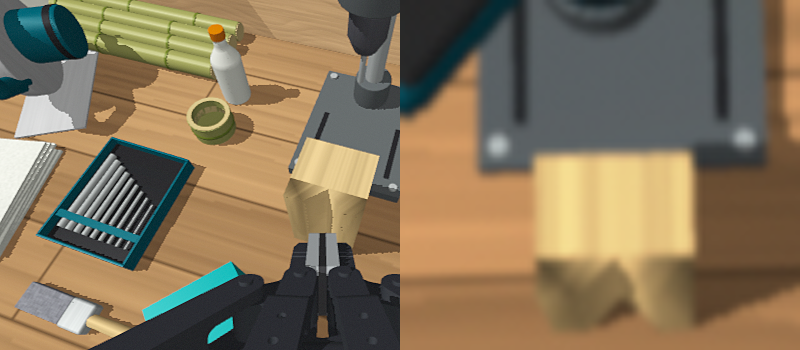

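The cradle is now square and centred: top face at crop (535-695, 152-258), plate (480-765), with about 1 px between their centre lines. Next is the push to the edge in the groove.

```bash
python3 - <<'E'
from h import *
m=imaging.camera_model('top')
print(cast(m,(292,181),160),cast(m,(323.8,180.4),160),cast(m,(281,183),20),cast(m,(338,183.4),20))
r=rot(.9,.2)
bot.move_ptp([475,-50,200],r); bot.movel([500,-40,38],max_speed=200)
h=bot.movel([545,-40,38],max_speed=60,threshold=6); s=bot.get_state(); print(h,s['tcp_pos'].round(1),s['contact_force'].round(1))
for i in range(6):
    x=bot.get_state()['tcp_pos'][0]
    h=bot.movel([x+15,-40,38],max_speed=25,threshold=12); s=bot.get_state(); print(h,s['tcp_pos'].round(1),s['contact_force'].round(1),s['t'])
    if h: break
t=imaging.capture('top');cv2.imwrite('pics/top4.png',t)
E
```

```text
[611.40653467   8.4643215  160.        ] [610.61499057 -89.18721117 160.        ] [637.93227689  57.08434508  20.        ] [ 631.15344346 -138.9590351    20.        ]
False [544.4 -39.7  37.6] [-0.1 -0.4  0.1]
False [559.6 -40.   38. ] [-2.4  0.9 -0.9] 18.3
False [574.6 -40.1  37.9] [-2.3 -0.2 -0.3] 19.0583
True [576.7 -38.5  36.7] [-2.2  0.2  1.4] 19.3917
```

```bash
python3 - <<'E'
from h import *
for i in range(3):
    x=bot.get_state()['tcp_pos'][0]
    h=bot.movel([x+4,-40,38],max_speed=15,threshold=15); s=bot.get_state(); print(h,s['tcp_pos'].round(1),s['contact_force'].round(1),s['t'])
    if h: break
t=imaging.capture('top');cv2.imwrite('pics/top4.png',t); im=imaging.capture('wrist')
a=cv2.resize(t[150:220,265:345],None,fx=5,fy=5,interpolation=cv2.INTER_CUBIC)
cv2.imwrite('pics/c4.png',np.hstack([im[:350,150:550],a]))
E
```

```text
False [578.  -37.9  36.8] [-11.6   2.8   8.5] 19.9417
False [578.6 -37.2  36.5] [-13.8   4.5  10.4] 20.1917
False [578.9 -37.   36.4] [-15.3   4.2  10.9] 20.4417
```

View pics/c4.png

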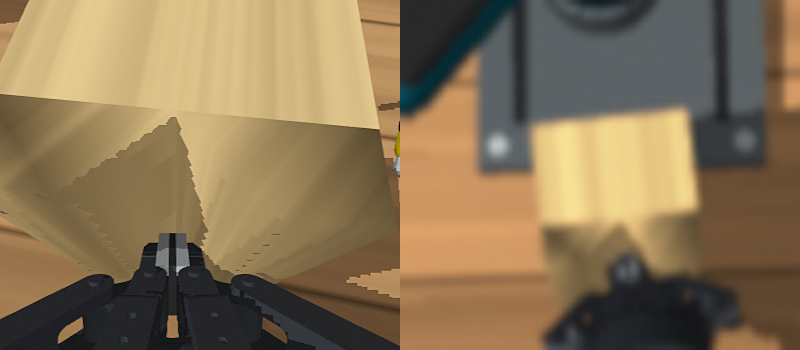

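The top crop shows the cradle yawed about 0.11: its right corner is on the edge and the left is ~11 mm short. I'll push on the left part of its face to square it.

```bash
python3 - <<'E'
from h import *
r=rot(.95,.5)
bot.movel([545,-40,45],max_speed=150); bot.movel([495,-30,60],r,max_speed=120); bot.movel([500,-3,40],r,max_speed=150)
h=bot.movel([520,-3,40],max_speed=60,threshold=6);print(h)
for i in range(10):
    x=bot.get_state()['tcp_pos'][0]
    h=bot.movel([x+6,-3,40],max_speed=30,threshold=14); s=bot.get_state(); print(h,s['tcp_pos'].round(1),s['contact_force'].round(1),s['t'])
    if np.linalg.norm(s['contact_force'])>11: break
t=imaging.capture('top');cv2.imwrite('pics/top5.png',t); im=imaging.capture('wrist')
a=cv2.resize(t[150:220,265:345],None,fx=5,fy=5,interpolation=cv2.INTER_CUBIC)
cv2.imwrite('pics/c5.png',np.hstack([im[:350,150:550],a]))
E
```

```text
False
False [526.2  -3.   40. ] [-0.9  0.3 -0.3] 22.75
False [532.4  -3.   40. ] [-0.5  0.   0.2] 23.1
False [538.7  -3.   40. ] [-0.7 -0.5  0.3] 23.4583
False [544.9  -3.   40. ] [ 0.1 -0.1  0.9] 23.8167
False [550.3  -2.6  39.6] [-1.   0.2 -1.1] 24.175
False [556.6  -3.4  40. ] [-0.9 -0.4  0. ] 24.5083
True [558.7  -2.8  38.3] [-1.9 -2.   0.1] 24.75
True [558.6  -2.6  37.4] [-2.3 -1.   1.6] 24.9667
True [558.3  -2.4  36.8] [-2.3 -2.6  2.4] 25.2
True [558.   -2.1  36.6] [-3.4 -2.4  1.3] 25.4417
```

View pics/c5.png

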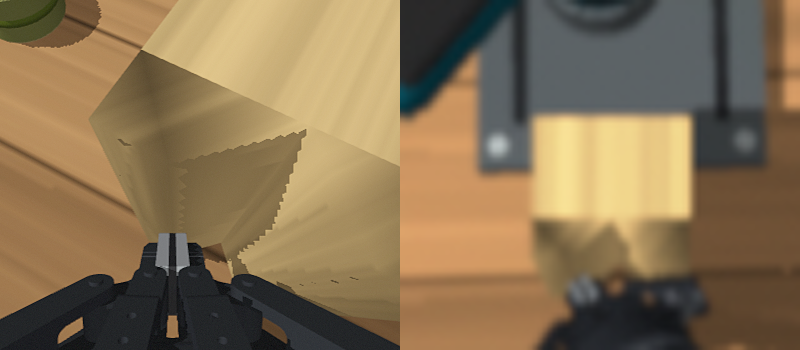

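Now the cradle is square on the edge (crop 534-691, row 116). Next is the tip: two open fingertips on the faces beside the groove, camera side down, following the arc.

```bash
python3 - <<'E'
from h import *
bot.movel([510,-10,60],max_speed=200); bot.movel([460,-40,240],max_speed=300); bot.grip(.7)
r=rotd(.8,-.01)
bot.move_ptp([500,-39.5,180],r); bot.movel([535,-39.5,107],max_speed=200)
x0,z0=570,107
P=[(562,107)]
for th in np.arange(5,47,5):
    t=np.radians(th); c=np.array([-88*np.cos(t)+100*np.sin(t)+88, 88*np.sin(t)+100*np.cos(t)-100]); P.append((min(x0+c[0],655),z0+c[1]))
for p in P:
    bot.movel([p[0],-39.5,p[1]],max_speed=60); s=bot.get_state(); print(np.round(p,0),s['tcp_pos'].round(1),s['contact_force'].round(1),s['wrist_torque'].round(2),round(s['t'],1))
    if np.linalg.norm(s['contact_force'])>25: break
t=imaging.capture('top');cv2.imwrite('pics/top6.png',t); s=imaging.capture('scene');cv2.imwrite('pics/s6.png',s)
a=cv2.resize(t[120:220,265:345],None,fx=4,fy=4,interpolation=cv2.INTER_CUBIC)
b=cv2.resize(s[120:260,280:440],None,fx=2.857,fy=2.857)[:400,:457]
cv2.imwrite('pics/c6.png',np.hstack([a,b]))
E
```

```text
[562 107] [561.9 -39.3 106.9] [-0.2  0.9  0.1] [ 0.04  0.64 -0.05] 30.5
[579. 114.] [579.4 -39.5 114.6] [-2.4 -0.2  1.7] [0.04 0.73 0.02] 31.0
[589. 121.] [589.2 -39.4 121.2] [-2.   0.4  2. ] [0.09 0.65 0.02] 31.3
[599. 126.] [599.7 -39.5 127. ] [-0.6  0.1  1.3] [0.01 0.63 0.05] 31.7
[610. 131.] [610.3 -39.5 131.6] [-1.4 -0.4  1.1] [0.03 0.67 0.01] 32.0
[621. 135.] [621.2 -39.6 135.2] [-1.7 -0.2 -0.1] [-0.01  0.58 -0.03] 32.4
[632. 138.] [632.4 -39.5 137.9] [0.3 0.9 0.5] [ 0.05  0.65 -0.05] 32.7
[643. 139.] [643.8 -39.5 139.6] [ 0.1  0.4 -0. ] [-0.03  0.66  0.02] 33.0
[655. 140.] [655.4 -39.5 140.3] [ 0.5 -0.5  0.1] [0.01 0.66 0.02] 33.4
[655. 140.] [654.7 -39.5 139.7] [ 0.1 -0.  -0.2] [0.   0.72 0.02] 33.6
```

View pics/c6.png

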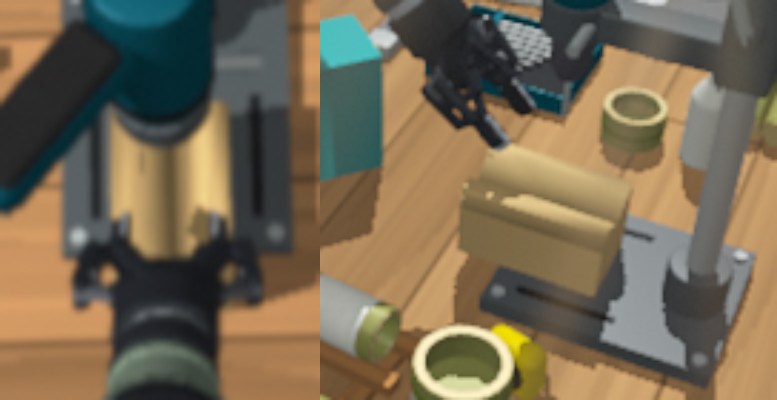

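It tipped: the scene crop shows the cradle lying on the plate, groove up, at crop (545,215), with the fingers clear of it. I'll retract and measure the cradle and the tube numerically.

```bash
python3 - <<'E'
from h import *
import pickle
bot.movel([600,-39.5,190],max_speed=250); bot.movel([500,-45,300],max_speed=300); bot.grip(1.0)
bot.move_ptp([480,-110,340],[np.pi,0,np.pi])
m=imaging.camera_model('wrist'); im=imaging.capture('wrist'); pickle.dump(m,open('w7.pkl','wb')); cv2.imwrite('pics/w7.png',im)
cv2.imwrite('pics/top7.png',imaging.capture('top'))
s=bot.get_state(); print(s['t'],s['tcp_pos'])
hsv=cv2.cvtColor(im,cv2.COLOR_BGR2HSV).astype(int)
print('far end expect',proj(m,[754,-40,108]),proj(m,[674,-40,108]),proj(m,[600,-40,108]),'tube',proj(m,[523,-252,52]))
u,v=proj(m,[674,-40,108]).astype(int)
print('row S',hsv[v,u-70:u+70,1].tolist()); print('row V',hsv[v,u-70:u+70,2].tolist())
u2,_=proj(m,[720,-75,108]).astype(int); print('col S',hsv[v:v+110,u2,1].tolist(),'V',hsv[v:v+110,u2,2].tolist(),u,v,u2)
m1=pickle.load(open('w1.pkl','rb')); f=lambda u,v,z:cast(m1,(170+u/3.4,160+v/3.4),z)
print('slat',f(215,0,27),f(205,330,27), 'near end',f(115,48,52),'far',f(115,322,72))
i1=cv2.imread('pics/w1.png'); h1=cv2.cvtColor(i1,cv2.COLOR_BGR2HSV).astype(int)
for r in (178,190,205,220,235): print(r,h1[r,180:230,0].tolist(),h1[r,180:230,1].tolist())
E
```

```text
36.3083 [ 479.34456478 -109.64183479  339.83506714]
far end expect [364.99292091 331.84300716] [366.92519712 287.96898488] [368.87770191 243.63565502] tube [231.65929874 184.07685258]
row S [131, 132, 131, 136, 133, 130, 134, 133, 140, 125, 76, 43, 20, 20, 15, 20, 23, 20, 13, 24, 25, 20, 18, 14, 36, 33, 22, 29, 30, 27, 23, 21, 12, 27, 21, 20, 16, 28, 16, 90, 123, 115, 113, 105, 103, 105, 103, 101, 101, 98, 96, 97, 101, 96, 97, 95, 95, 96, 96, 101, 99, 102, 103, 106, 108, 110, 109, 108, 115, 113, 113, 112, 118, 112, 116, 113, 108, 109, 109, 111, 111, 110, 106, 110, 107, 106, 101, 105, 106, 106, 101, 103, 105, 104, 103, 100, 97, 95, 100, 102, 103, 106, 104, 107, 93, 12, 26, 19, 17, 19, 19, 17, 19, 24, 17, 28, 13, 78, 140, 81, 43, 12, 11, 41, 21, 11, 81, 40, 31, 12, 36, 20, 21, 11, 35, 23, 29, 41, 35, 32]
row V [109, 110, 113, 111, 111, 112, 114, 113, 113, 112, 87, 65, 63, 65, 66, 63, 66, 64, 59, 63, 62, 65, 69, 55, 28, 23, 23, 26, 34, 57, 67, 62, 62, 66, 62, 65, 63, 63, 65, 96, 110, 111, 149, 182, 189, 191, 198, 205, 207, 209, 212, 211, 208, 217, 224, 223, 222, 221, 213, 208, 208, 198,
[... 2938 characters left out ...]
38, 30, 30, 34, 37, 37, 34, 38, 37, 34, 30, 34, 34, 34, 34, 36, 34, 34, 45, 20, 15, 15, 15, 15, 15, 15, 15] [134, 143, 89, 25, 13, 13, 9, 13, 13, 13, 13, 13, 11, 11, 13, 16, 14, 13, 15, 11, 15, 13, 13, 14, 13, 10, 8, 10, 10, 9, 9, 10, 9, 8, 9, 9, 8, 10, 12, 10, 10, 8, 22, 116, 158, 150, 147, 149, 153, 152]
235 [14, 14, 14, 25, 42, 39, 38, 33, 34, 34, 34, 37, 37, 33, 33, 34, 34, 38, 34, 38, 34, 34, 38, 30, 34, 34, 38, 37, 33, 34, 35, 34, 38, 38, 37, 33, 34, 37, 33, 39, 34, 65, 13, 16, 15, 15, 15, 15, 15, 15] [150, 166, 118, 24, 8, 11, 11, 11, 9, 8, 8, 10, 10, 10, 10, 9, 9, 9, 9, 9, 9, 9, 8, 8, 9, 9, 9, 10, 10, 9, 6, 8, 9, 9, 10, 11, 10, 11, 11, 13, 9, 9, 48, 164, 151, 150, 147, 150, 149, 152]
```

```bash
python3 - <<'E'
from h import *
import pickle; m=pickle.load(open('w7.pkl','rb')); im=cv2.imread('pics/w7.png'); hsv=cv2.cvtColor(im,cv2.COLOR_BGR2HSV).astype(int)
for v in(258,270,280,290,300,310,318):
    S=hsv[v,:,1]; V=hsv[v,:,2]; c=366
    r=next(u for u in range(c+15,c+60) if S[u]<60)-.5
    l=next(u for u in range(c-10,c-60,-1) if V[u]<165 and u<350)+.5
    k=next(u for u in range(int(l)-1,l.__int__()-15,-1) if S[u]<60)
    pl=next((u for u in range(k-15,k-60,-1) if S[u]>76),np.nan)+.5
    g=c-10+np.argmin(V[c-10:c+10])
    R_,L_=cast(m,(r,v),108),cast(m,(l,v),108); print(v,R_.round(1)[:2],L_.round(1)[:2],'mid',((R_+L_)/2).round(1)[1],'groove',cast(m,(g,v),83).round(1)[:2],'plate -y',cast(m,(pl,v),20).round(1)[:2])
for uu in(343,350,383,392):
    V=hsv[:,uu,2];S=hsv[:,uu,1]; v=next((v for v in range(300,360) if S[v]<60),None); print('far',uu,v, cast(m,(uu,v-.5),108).round(1))
# plate front edge at -y part
for uu in(312,318,324): print('front',uu,[ (v,hsv[v,uu,1]) for v in range(225,262,1) if abs(hsv[v,uu,1]-hsv[v-1,uu,1])>25], cast(m,(uu,245),20).round(1)[:2])
E
```

```text
258 [623.3  11.1] [623.3 -85.9] mid -37.4 groove [636.  -36.2] plate -y [ 668.1 -139.1]
270 [643.3  11. ] [643.2 -84.1] mid -36.6 groove [657.2 -37. ] plate -y [ 692.4 -139.4]
280 [660.2  12.2] [660.2 -83.9] mid -35.8 groove [675.2 -36.3] plate -y [ 713.  -137.9]
290 [677.6  11.9] [677.5 -83.7] mid -35.9 groove [693.6 -35.6] plate -y [ 734.  -140.1]
300 [695.3  11.5] [695.2 -83.4] mid -35.9 groove [712.4 -36.5] plate -y [ 755.5 -138.5]
310 [713.3  11.2] [713.3 -80. ] mid -34.4 groove [731.5 -37.4] plate -y [ 777.4 -140.7]
318 [728.   10.6] [728.  -78.2] mid -33.8 groove [747.1 -33.5] plate -y [ 795.2 -141. ]
far 343 328 [745.7 -75.5 108. ]
far 350 328 [745.7 -64.3 108. ]
far 383 327 [743.9 -11.6 108. ]
far 392 327 [743.9   2.8 108. ]
front 312 [(236, np.int64(78)), (237, np.int64(47))] [ 642.6 -127. ]
front 318 [(236, np.int64(82)), (238, np.int64(20))] [ 642.6 -116.3]
front 324 [(236, np.int64(83)), (237, np.int64(57)), (238, np.int64(25)), (258, np.int64(69)), (259, np.int64(20)), (261, np.int64(9))] [ 642.6 -105.5]
```

The cradle lies with its middle at about (665, -36.5), yaw ~0. The bit is at about (673, -39.5), so the cradle is within limits. Next I grasp the tube near its near end with a tilted tool, to keep clear of the drill.

```bash
cat >> h.py <<'E'
A=.9
def tcp(ax,yaw,off=25): return np.array(ax)+off*np.array([np.cos(A)*np.cos(yaw),np.cos(A)*np.sin(yaw),-np.sin(A)])
E
python3 - <<'E'
from h import *
yaw=-.108; g=np.array([522,-251.5,52])-35*np.array([np.cos(yaw),np.sin(yaw),0]); r=rotd(A,yaw); r0=rotd(A,0)
for n,p,rr in[('g',tcp(g,yaw),r),('gu',tcp(g+[0,0,120],yaw),r),('e',tcp([560,-36.5,155],0),r0),('p',tcp([638,-36.5,125],0),r0)]:
    q=solve_ik(p,rr); print(n,p.round(),None if q is None else np.round(q,2))
bot.move_ptp(tcp(g+[0,0,120],yaw),r); bot.movel(tcp(g+[0,0,30],yaw),max_speed=200)
h=bot.movel(tcp(g,yaw),max_speed=60,threshold=8); s=bot.get_state(); print(h,s['tcp_pos'],s['contact_force'])
if not h:
    bot.grip(0,60); s=bot.get_state(); print(s['opening'],s['gripper_force'],s['contact_force'].round(1),s['t'])
E
```

```text
g [ 503. -249.   32.] [-0.86  0.35 -1.08 -0.38  0.44 -0.63]
gu [ 503. -249.  152.] [-0.86  0.05 -0.94  0.06  0.44 -0.63]
e [576. -36. 135.] [-0.3   0.07 -1.01 -0.16  0.19 -0.24]
p [654. -36. 105.] [-0.25  0.26 -0.87 -0.22  0.15 -0.2 ]
False [ 502.97724871 -249.69600147   32.96745363] [-0.00274138 -0.60749899  0.36111563]
0.5935783714343751 58.22761595249176 [-8.4 -0.5 10.7] 39.2
```

```bash
python3 - <<'E'
from h import *
yaw=-.108; g=np.array([522,-251.5,52])-35*np.array([np.cos(yaw),np.sin(yaw),0])
bot.grip(1.0)
h=bot.movel(tcp(g-[0,0,12],yaw),max_speed=40,threshold=5); s=bot.get_state(); print(h,s['tcp_pos'],s['contact_force'])
bot.grip(0,40); s=bot.get_state(); print(s['opening'],s['gripper_force'],s['contact_force'].round(1),s['t'])
E
```

```text
False [ 502.36280294 -249.02506468   19.78284066] [-0.30241531 -0.56558847  0.54453451]
0.6770068170404792 42.26618707180023 [ 0.  -1.   1.6] 40.45
```

```bash
python3 - <<'E'
from h import *
yaw=-.108; g=np.array([522,-251.5,40])-35*np.array([np.cos(yaw),np.sin(yaw),0])
bot.grip(0,55)
bot.movel(tcp(g+[0,0,110],yaw),max_speed=100); s=bot.get_state(); print(s['opening'],s['gripper_force'],s['contact_force'].round(1),s['wrist_torque'].round(2),s['t'])
t=imaging.capture('top'); cv2.imwrite('pics/top8.png',t); sc=imaging.capture('scene'); cv2.imwrite('pics/s8.png',sc)
c=np.array([522,-251.5,162])
for n,im in(('top',t),('scene',sc)):
    m=imaging.camera_model(n); hsv=cv2.cvtColor(im,cv2.COLOR_BGR2HSV); 
    p=proj(m,c); print(n,'centre',p.round(1),'near/far',proj(m,c-65*np.array([np.cos(yaw),np.sin(yaw),0])).round(1),proj(m,c+65*np.array([np.cos(yaw),np.sin(yaw),0])).round(1))
    w=((hsv[...,1]<35)&(hsv[...,2]>150)).astype(np.uint8); gr=((hsv[...,0]>=26)&(hsv[...,0]<48)&(hsv[...,1]>80)&(hsv[...,2]>60)).astype(np.uint8)
    for k,q in(('white',w),('both',w|gr)):
        z=np.zeros_like(q); x,y=p.astype(int); z[max(0,y-45):y+45,x-45:x+45]=q[max(0,y-45):y+45,x-45:x+45]
        z=cv2.morphologyEx(z,cv2.MORPH_OPEN,np.ones((3,3)))
        cs,_=cv2.findContours(z,0,2)
        for cc in cs:
            if cv2.contourArea(cc)>40: print(k,cv2.contourArea(cc),cv2.minAreaRect(cc),cv2.boundingRect(cc))
E
```

```text
0.675481945869709 58.60733449459076 [ 0.6  0.2 -1.2] [ 0.09  0.79 -0.01] 41.9167
top centre [378.3 207.4] near/far [377.1 228.8] [379.5 186.4]
white 393.0 ((378.1344909667969, 202.11676025390625), (18.95171546936035, 23.155290603637695), 4.085616588592529) (368, 191, 21, 24)
white 75.5 ((397.5, 165.5), (7.0, 13.0), 90.0) (391, 162, 14, 8)
both 465.0 ((406.5, 217.5), (53.0, 11.0), 90.0) (401, 191, 12, 54)
both 648.5 ((377.8280029296875, 206.6663360595703), (19.057153701782227, 42.17039108276367), 3.6913859844207764) (368, 186, 21, 43)
both 75.5 ((397.5, 165.5), (7.0, 13.0), 90.0) (391, 162, 14, 8)
scene centre [283.8 200.1] near/far [264.4 191.6] [304.2 209. ]
white 413.5 ((283.8541564941406, 198.37252807617188), (25.281700134277344, 19.320541381835938), 25.20112419128418) (271, 187, 28, 25)
both 44.0 ((322.5, 241.0), (6.0, 9.0), 90.0) (318, 238, 10, 7)
both 758.5 ((283.1432189941406, 199.69151306152344), (50.85728454589844, 22.254112243652344), 24.90477180480957) (261, 182, 47, 36)
```

The tube is held: its mask centre in the top view is (378,207), with ends at rows 186-229 as predicted. Now I carry and place it.

```bash
python3 - <<'E'
from h import *
r0=rotd(A,0)
def st(h=None): s=bot.get_state(); print(h,s['tcp_pos'].round(1),s['contact_force'].round(1),s['wrist_torque'].round(2),round(s['opening'],3),round(s['t'],2)); return s
bot.movel(tcp([555,-36.5,145],0),r0,max_speed=140); st()
bot.movel(tcp([638,-36.5,142],0),max_speed=90); st()
h=bot.movel(tcp([638,-36.5,124],0),max_speed=40,threshold=4); st(h)
h=bot.movel(tcp([638,-36.5,111],0),max_speed=20,threshold=4); st(h)
cv2.imwrite('pics/s9.png',imaging.capture('scene'))
E
```

```text
None [570.5 -37.  125.4] [ 0.4 -0.9 -0.9] [-0.04  0.79 -0.05] 0.677 43.77
None [652.8 -36.4 122. ] [-0.5  0.4 -0.6] [0.09 0.79 0.01] 0.67 44.84
False [653.4 -36.5 104. ] [ 0.5 -0.1 -1.4] [-0.    0.79  0.03] 0.676 45.44
True [653.7 -36.8  94.5] [ 1.3 -1.2  1.9] [-0.16  0.23 -0.04] 0.677 45.96
```

```bash
python3 - <<'E'
from h import *
bot.grip(1.0); bot.dwell(.2)
p=bot.get_state()['tcp_pos']; d=np.array([np.cos(A),0,-np.sin(A)])
bot.movel(p-d*100,max_speed=120); bot.movel([480,-110,300],max_speed=250)
bot.move_ptp([480,-110,340],[np.pi,0,np.pi])
import pickle
m=imaging.camera_model('wrist'); im=imaging.capture('wrist'); pickle.dump(m,open('w10.pkl','wb')); cv2.imwrite('pics/w10.png',im)
print(bot.get_state()['t'])
t=imaging.capture('top'); sc=imaging.capture('scene'); cv2.imwrite('pics/s10.png',sc); cv2.imwrite('pics/top10.png',t)
c=np.array([673,-36.5,125]); ex=np.array([65,0,0])
for n,img,mm in(('wrist',im,m),('scene',sc,imaging.camera_model('scene')),('top',t,imaging.camera_model('top'))):
    hsv=cv2.cvtColor(img,cv2.COLOR_BGR2HSV); p=proj(mm,c); print(n,'exp',p.round(1),proj(mm,c-ex).round(1),proj(mm,c+ex).round(1))
    w=((hsv[...,1]<40)&(hsv[...,2]>150)).astype(np.uint8); gr=((hsv[...,0]>=26)&(hsv[...,0]<48)&(hsv[...,1]>80)&(hsv[...,2]>50)).astype(np.uint8)
    for k,q in(('white',w),('both',w|gr)):
        x,y=p.astype(int); z=np.zeros_like(q); z[y-70:y+70,x-60:x+60]=q[y-70:y+70,x-60:x+60]; z=cv2.morphologyEx(z,cv2.MORPH_OPEN,np.ones((3,3)))
        for cc in cv2.findContours(z,0,2)[0]:
            if cv2.contourArea(cc)>150: print(k,cv2.contourArea(cc),[np.round(a,1) for a in cv2.minAreaRect(cc)],cv2.boundingRect(cc))
    if n=='wrist':
        for v in range(240,330,12):
            row=((w|gr)[v,300:430]); i=np.flatnonzero(row); print(v,i.min()+300 if len(i) else None,i.max()+300 if len(i) else None)
E
```

```text
49.35
wrist exp [370.4 294.7] [372.4 254.5] [368.6 331.8]
white 1483.5 [array([371.9, 309.2]), array([37. , 47.3]), np.float64(4.4)] (353, 287, 40, 47)
both 2631.5 [array([370.1, 298.1]), array([42.5, 79.7]), np.float64(4.1)] (349, 257, 45, 83)
240 None None
252 406 412
264 352 393
276 351 392
288 355 392
300 355 391
312 354 390
324 352 389
scene exp [362.7 181.1] [342.7 175.1] [383.4 187.3]
white 546.0 [array([396.5, 225. ]), array([26.9, 38.6]), np.float64(11.3)] (381, 204, 26, 43)
white 317.0 [array([364.4, 178.9]), array([24. , 15.5]), np.float64(18.4)] (352, 170, 26, 19)
white 159.0 [array([395. , 116.5]), array([ 9., 22.]), np.float64(90.0)] (384, 112, 23, 10)
both 271.0 [array([329.5, 243.5]), array([13., 25.]), np.float64(90.0)] (317, 237, 26, 14)
both 546.0 [array([396.5, 225. ]), array([26.9, 38.6]), np.float64(11.3)] (381, 204, 26, 43)
both 532.0 [array([359.9, 178.4]), array([41.6, 18.8]), np.float64(7.9)] (339, 168, 42, 23)
both 159.0 [array([395. , 116.5]), array([ 9., 22.]), np.float64(90.0)] (384, 112, 23, 10)
top exp [306.7 164.2] [307.1 184.2] [306.3 144.7]
white 430.5 [array([329.3, 190.5]), array([35.1, 15.2]), np.float64(18.4)] (314, 181, 34, 21)
white 436.5 [array([359.9, 200.4]), array([12.6, 51.1]), np.float64(21.0)] (348, 175, 18, 51)
white 869.5 [array([340.3, 168.4]), array([39.6, 24.7]), np.float64(20.6)] (322, 152, 40, 34)
white 618.0 [array([306.3, 175.6]), array([12.1, 61.7]), np.float64(19.0)] (292, 146, 30, 59)
both 430.5 [array([329.3, 190.5]), array([35.1, 15.2]), np.float64(18.4)] (314, 181, 34, 21)
both 436.5 [array([359.9, 200.4]), array([12.6, 51.1]), np.float64(21.0)] (348, 175, 18, 51)
both 869.5 [array([340.3, 168.4]), array([39.6, 24.7]), np.float64(20.6)] (322, 152, 40, 34)
both 618.0 [array([306.3, 175.6]), array([12.1, 61.7]), np.float64(19.0)] (292, 146, 30, 59)
```

```bash
python3 - <<'E'
from h import *
import pickle; m=pickle.load(open('w10.pkl','rb')); im=cv2.imread('pics/w10.png'); hsv=cv2.cvtColor(im,cv2.COLOR_BGR2HSV).astype(int)
for x in(608,738): print(x,[(z,proj(m,[x,-36.5,z]).round(1)) for z in(125,155)])
for x in(625,673,720):
    th=np.linspace(0,6.28,73); P=np.array([proj(m,[x,-36.5+30*np.cos(t),125+30*np.sin(t)]) for t in th]); print(x,'sil',P[:,0].min().round(1),P[:,0].max().round(1),'row',P[36 and P[:,0].argmax(),1].round(1))
print('col H,S,V at u=372:',[(v,*hsv[v,372]) for v in list(range(246,266,2))+list(range(328,346,2))])
for v in(270,290,310):
    S=hsv[v,:,1]; r=next(u for u in range(394,440) if S[u]<60)-.5; V=hsv[v,:,2]; print(v,'cradle +y edge',cast(m,(r,v),108).round(1), hsv[v,325:357,2].tolist())
for uu in(343,396): v=next((v for v in range(300,360) if hsv[v,uu,1]<60),None); print('far',uu,v,cast(m,(uu,v-.5),108).round(1))
E
```

```text
608 [(125, array([372.4, 254.5])), (155, array([376. , 264.8]))]
738 [(125, array([368.6, 331.8])), (155, array([371.7, 346.3]))]
625 sil 350.9 393.2 row 268.0
673 sil 350.0 391.1 row 296.7
720 sil 349.3 389.2 row 324.1
col H,S,V at u=372: [(246, np.int64(23), np.int64(98), np.int64(182)), (248, np.int64(22), np.int64(89), np.int64(209)), (250, np.int64(23), np.int64(94), np.int64(209)), (252, np.int64(22), np.int64(105), np.int64(138)), (254, np.int64(22), np.int64(103), np.int64(141)), (256, np.int64(22), np.int64(106), np.int64(140)), (258, np.int64(22), np.int64(101), np.int64(142)), (260, np.int64(22), np.int64(103), np.int64(139)), (262, np.int64(22), np.int64(104), np.int64(150)), (264, np.int64(32), np.int64(118), np.int64(155)), (328, np.int64(37), np.int64(10), np.int64(235)), (330, np.int64(37), np.int64(10), np.int64(240)), (332, np.int64(37), np.int64(11), np.int64(211)), (334, np.int64(120), np.int64(39), np.int64(26)), (336, np.int64(113), np.int64(30), np.int64(34)), (338, np.int64(120), np.int64(16), np.int64(31)), (340, np.int64(140), np.int64(23), np.int64(33)), (342, np.int64(105), np.int64(38), np.int64(27)), (344, np.int64(120), np.int64(19), np.int64(27))]
270 cradle +y edge [641.9  11.6 108. ] [70, 64, 64, 64, 65, 65, 64, 64, 64, 71, 103, 109, 120, 136, 132, 129, 133, 138, 142, 139, 134, 131, 132, 129, 132, 107, 62, 80, 87, 90, 94, 95]
290 cradle +y edge [676.   10.9 108. ] [66, 66, 64, 62, 63, 63, 65, 65, 63, 82, 112, 104, 112, 130, 133, 134, 134, 134, 134, 131, 131, 129, 126, 130, 132, 132, 134, 140, 145, 150, 152, 154]
310 cradle +y edge [711.6  11.8 108. ] [108, 107, 108, 106, 107, 106, 108, 108, 107, 111, 104, 114, 120, 127, 124, 123, 123, 123, 122, 124, 132, 133, 131, 134, 130, 136, 140, 145, 147, 152, 160, 168]
far 343 329 [745.8 -74.5 108. ]
far 396 328 [743.9  10.  108. ]
```

The tube's silhouette matches the prediction for the groove position to about 1 px, its near rim is within 3 mm, and the cradle hasn't moved. I'm handing it in.

```bash
python3 -c "
from bench import bot
bot.dwell(.3); print(bot.sign_off())"
```

```text
the job is handed in; nothing more can be done
None
```

The job is handed in at about 50 s of the 72 s allowed. By my last measurements the cradle lies flat, groove up, about 8 mm short of and 3 mm beside the point under the bit, and the thick bamboo lies in the groove with its middle within about 4 mm of the bit; the sign-off returned no verdict.

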